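Sort the leftover drain fittings beside the furnace

ROBOT

A 6-joint arm with a two-finger parallel gripper is mounted at the origin on the work surface. World frame = base frame: x ahead of the robot, y to its left, z up, the work surface at z = 0. Lengths are in mm, angles in rad, forces in N, time in s.
With the tool pointing down it reaches from about 250 to 775 mm from the base axis. Payload 4 kg.
Tool frame: the origin (TCP) lies midway between the tips of the shut fingers; the grasp point (between the pads) lies env.grip_depth behind it (env.grip_depth is the distance from the TCP to the grasp point, in mm); z points along the fingers, y is the line along which they close (so a half turn about z gives the same grasp; the last joint's range is limited). The gripper opens to 94 mm and grips with 3 to 60 N. Pads are 16 mm wide; open, the fingers measure 119 mm over their backs; the gripper's body (75 mm by 177 mm) begins 78 mm behind the grasp point.
Start: joints at [1.01, 0.087, 1.371, -0, 1.684, -0.103], TCP at [243.099, 493.379, 205.506] pointing down, gripper open.
Joint ranges: [-3.1, 3.1], [-0.76, 2.03], [0.27, 2.55], [-1.08, 4.22], [0.17, 2.65], [-2.57, 2.57]. Speed limits (rad/s): [2.79, 2.79, 3.14, 3.14, 3.14, 3.14].

INTERFACE

Orientations are given as a rotation vector (axis times angle).
In Python, from station import env gives the robot as it stands.
- The arm moves only by the tool move_arm, never from a script. Its argument "increments" is a list of rows, each a list of 3 entries, a list of its own where there are three numbers: the shift along the world's x, y, z in m, then the turn about the world's z in degrees, then the opening, from 0 (shut) to 1 (fully open). A call has exactly 5 rows; each row is the pose to reach, as a shift and turn from the pose commanded when the call began; what a row does not reach only later rows make up. A row lasts 1/10 s, in which the tool goes at most 50 mm and 8.59 degrees, less where a joint would pass 70% of its speed; a pose out of reach is approached as far as the arm can. A call with a gripper value outside its range is refused whole. The fingers move at their own pace and stop on an object; "newtons" is the grip in N (left out, the last holds). Time passes only in rows, so rows that repeat a pose let the fingers close, or fill a call up. It gives the time, the measured TCP pose, the force, the opening and the grip force at its end, in the units of the state.
- env.get_state(): the state, without advancing time (a new reading comes with each control period).
- env.capture(name): name is "side" or "top"; returns the picture (480x640x3 uint8, red, green, blue); there is no depth.
- env.camera_model(name): a dict with "K" (3x3 intrinsics, pixels), "pose" (4x4, takes a point from camera to world coordinates). Camera axes: x right, y down, z forward; pixel columns grow to the right and rows downward; lengths in mm; the calibration is good to about 2 mm. A picture is of the moment at which its call begins. camera_model takes no time and is no camera call.
- env.sign_off(): hands the job in; it is judged then, once.
The state is a dict: "time": time; "joint_positions": joint angles; "dq": joint speeds; "effort": joint torques, N m; "position": TCP position; "ee_rot": TCP orientation; "force": force on the tool from outside, world axes, zero at the start; "torque": the same for the moment, N m; "width": opening from 0.0 (shut) to 1.0 (fully open); "finger_force": force on a finger pad.
Only numpy, scipy, OpenCV 4.12 (cv2) and the standard library are available. Lean on these libraries where they do the work, as an engineer would, in place of code of your own. Each camera call takes 0.05 s, during which the arm holds its last target. There are 200 camera calls.

TASK

Put away the four loose white plastic pipe fittings left over from the furnace drain job: set each one in the empty compartment of the bin whose sample is the same kind (elbow, tee, open coupling or closed cap), resting on the bin's floor the same way up as you found it. Leave the copper elbow and the brass tee where they lie.

Things in the scene. Friction and masses are not known exactly. Their poses are not given: they have to be found in the camera images.
- elbow: Loose white plastic pipe elbow (90 degrees), lying flat, 54 x 54 mm, 34 mm high. Origin: centre of that square, on the underside. Both legs lie level with their axes 17 mm up and meet at the corner (-13, -13) mm; one leg runs along +x, the other along +y, each ending 40 mm from the corner. Legs are 28 mm thick, with a 34 mm socket over the last 16 mm. About 45 g.
- tee: Loose white plastic pipe tee, lying flat, 68 x 59 mm, 34 mm high. Origin: on the underside, mid-length and midway across. All axes are level, 17 mm up. The straight run lies along x (68 mm long) at y = -12.5 mm; the branch leaves its middle towards +y and ends 42 mm from the run's axis (y = +29.5 mm). Legs are 28 mm thick, with a 34 mm socket over the last 16 mm of each. About 55 g.
- coupling: Loose white plastic pipe coupling standing upright: a plain tube open at the top, 36 mm outside, 27 mm inside diameter, 46 mm high. Origin: centre of the underside, z up. About 35 g.
- cap: Loose white plastic pipe cap standing with its closed, slightly domed end up: 38 mm diameter, 32 mm high (straight sides up to 24 mm, no hole to be seen from above). Origin: centre of the underside, z up. About 30 g.
- bin_elbow: Fixed grey bin, 176 x 110 mm outside, walls 22 mm high, walls and floor 4 mm thick. Nearer the robot (-x): an empty compartment, 102 x 102 mm inside; beyond a cross wall (+x): a 62 x 102 mm one with a fixed sample, a white elbow. Origin: underside, below the centre of the EMPTY compartment (floor 4 mm above it); x points towards the sample, 86 mm away.
- bin_tee: Fixed grey bin, 176 x 110 mm outside, walls 22 mm high, walls and floor 4 mm thick. Nearer the robot (-x): an empty compartment, 102 x 102 mm inside; beyond a cross wall (+x): a 62 x 102 mm one with a fixed sample, a white tee. Origin: underside, below the centre of the EMPTY compartment (floor 4 mm above it); x points towards the sample, 86 mm away.
- bin_coupling: Fixed grey bin, 176 x 110 mm outside, walls 22 mm high, walls and floor 4 mm thick. Nearer the robot (-x): an empty compartment, 102 x 102 mm inside; beyond a cross wall (+x): a 62 x 102 mm one with a fixed sample, a white open-tube coupling. Origin: underside, below the centre of the EMPTY compartment (floor 4 mm above it); x points towards the sample, 86 mm away.
- bin_cap: Fixed grey bin, 176 x 110 mm outside, walls 22 mm high, walls and floor 4 mm thick. Nearer the robot (-x): an empty compartment, 102 x 102 mm inside; beyond a cross wall (+x): a 62 x 102 mm one with a fixed sample, a white domed cap. Origin: underside, below the centre of the EMPTY compartment (floor 4 mm above it); x points towards the sample, 86 mm away.
- copper_elbow: Loose copper elbow, smaller and thinner than the plastic one (43 x 43 mm, 24 mm high), lying flat. Not part of the job: stays where it lies. Origin: centre of its underside.
- brass_tee: Loose brass tee, smaller than the plastic one (52 x 42 mm, 24 mm high), lying flat. Not part of the job: stays where it lies. Origin: centre of its underside.
Mind the look-alikes: they are no part of the job. What is shaped like the bin_elbow but turquoise is not meant.

How it is judged:
By the outcome, as a careful person would: the job done as asked, in the order asked, and still so for the second after the job is handed in, with the robot touching nothing.
It also fails if it takes over 104 s, if anything falls off the work surface, if the arm or the gripper's body presses on something with over 40 N, if the wrist force passes 120 N, or if a joint passes its speed limit or range.

## Working session

There is one attempt and no reset: what is moved stays moved. The work goes in short steps, Python scripts to look and compute and a tool call to move; the robot and the scene stay as the last step left them, time stands still between calls to the robot, and variables do not carry over. Pictures are saved under pics/ and viewed, at most 14 in all, crops included, and the job is handed in when it is done.

Besides the shell and the picture viewer there is one more tool, called after ">>>" in YAML: its name, and indented under it one key for each argument. move_arm: Moves the arm, as the interface text tells. Its arguments: {"type":"object","properties":{"increments":{"type":"array"},"newtons":{"type":"number"}},"required":["increments"]}

```bash
mkdir -p pics; ls
python3 - <<'E'
from station import env
import cv2
for n in ("top","side"):
    cv2.imwrite(f"pics/{n}0.png",env.capture(n)[...,::-1])
    m=env.camera_model(n);print(m)
print(env.get_state(),env.grip_depth)
E
```

```text
pics
{'K': array([[465.25965661,   0.        , 326.9432348 ],
       [  0.        , 465.25965661, 235.50108151],
       [  0.        ,   0.        ,   1.        ]]), 'pose': array([[-1.08438748e-02, -9.85674480e-01,  1.68309925e-01,
         2.50311590e+02],
       [-9.99917580e-01,  1.18459113e-02,  4.95057764e-03,
        -4.45067389e+01],
       [-6.87344248e-03, -1.68242369e-01, -9.85721696e-01,
         1.00199673e+03],
       [ 0.00000000e+00,  0.00000000e+00,  0.00000000e+00,
         1.00000000e+00]])}
{'K': array([[544.44035777,   0.        , 316.17754453],
       [  0.        , 544.44035777, 244.66982098],
       [  0.        ,   0.        ,   1.        ]]), 'pose': array([[-9.92153466e-01, -8.84297372e-02,  8.83837142e-02,
         3.20114822e+02],
       [-1.23890129e-01,  6.00291702e-01, -7.90127273e-01,
         9.73752618e+02],
       [ 1.68147368e-02, -7.94877383e-01, -6.06537065e-01,
         8.31123132e+02],
       [ 0.00000000e+00,  0.00000000e+00,  0.00000000e+00,
         1.00000000e+00]])}
{'time': 0.1, 'joint_positions': array([ 1.00992417e+00,  8.78907454e-02,  1.37205772e+00,  1.74048386e-05,
        1.68362086e+00, -1.03103400e-01]), 'dq': array([-0.00089047, -0.00032088, -0.00584842,  0.00059719,  0.00212082,
       -0.00076012]), 'effort': array([ 2.47116666e-03, -3.41252804e+01, -3.03301585e+01,  7.20054097e-02,
        3.04457475e-02, -8.14783812e-05]), 'position': array([242.81193315, 492.95893247, 204.43899414]), 'ee_rot': array([-7.12646370e-01, -3.05901631e+00,  2.92593778e-03]), 'force': array([0.34721455, 0.41933179, 0.0379157 ]), 'torque': array([-0.00533229,  0.01066682, -0.06523006]), 'finger_force': 0.0, 'width': 1.0000510369115432} 18.8
```

View pics/top0.png

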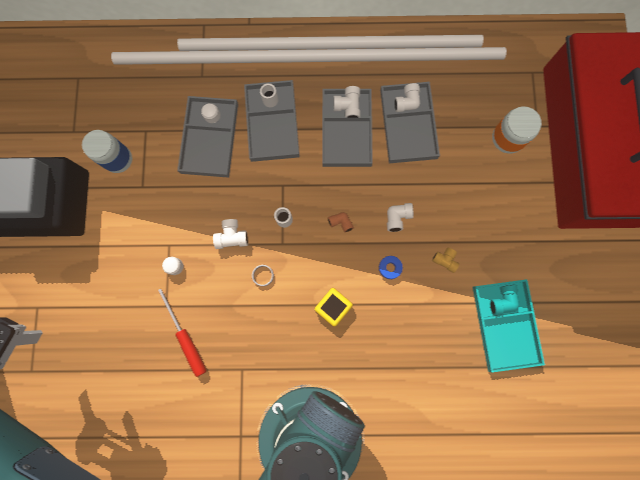

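View pics/side0.png

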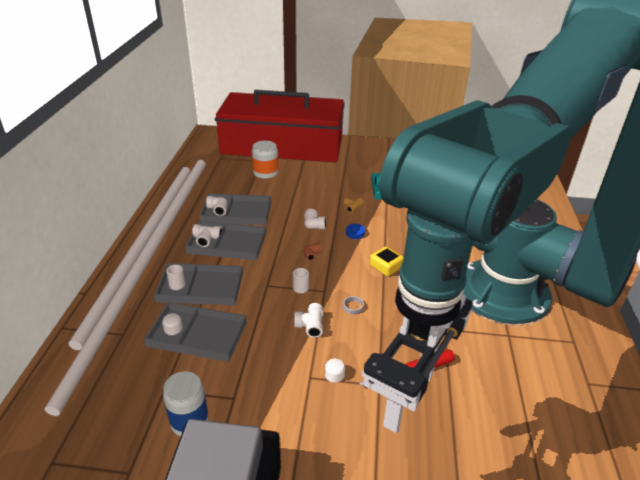

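Top view candidates:
- **White fittings:** elbow (399,217), tee (231,235), coupling (283,216), cap (173,266).
- **Look-alikes:** copper elbow (341,221), brass tee (446,260), grey ring (263,276), turquoise bin (508,326), and the samples in the bins.
- **Grey bins:** cap (208,137), coupling (272,121), tee (347,128), elbow (410,124).

Next I'll fit poses by silhouette and check them in one crop.

```bash
cat > h.py <<'E'
import numpy as np,cv2
from scipy.optimize import minimize
S=4
def cyl(p,d,L,r,n=24):
    p=np.array(p,float);d=np.array(d,float)
    u=np.array([0,0,1.]) if abs(d[2])<.5 else np.array([1.,0,0]);v=np.cross(d,u)
    t=np.linspace(0,2*np.pi,n)
    c=r*(np.cos(t)[:,None]*u+np.sin(t)[:,None]*v)
    return np.vstack([p+c,p+c+d*L])
def leg(p,d,L):
    p=np.array(p,float);d=np.array(d,float)
    return [cyl(p,d,L,14),cyl(p+d*(L-16),d,16,17)]
M={'elbow':leg([-13,-13,17],[1,0,0],40)+leg([-13,-13,17],[0,1,0],40)+[cyl([-13,-13,3],[0,0,1],28,14)],
 'tee':leg([0,-12.5,17],[1,0,0],34)+leg([0,-12.5,17],[-1,0,0],34)+leg([0,-12.5,17],[0,1,0],42),
 'coupling':[cyl([0,0,0],[0,0,1],46,18)],
 'cap':[cyl([0,0,0],[0,0,1],24,19),cyl([0,0,0],[0,0,1],32,10)],
 'bin':[np.array([[x,y,z] for x in(-55,121) for y in(-55,55) for z in(0,22)],float)]}
def proj(m,P):
    T=np.linalg.inv(m['pose']);c=P@T[:3,:3].T+T[:3,3];q=c@m['K'].T
    return q[:,:2]/q[:,2:]
def unproj(m,uv,z):
    d=m['pose'][:3,:3]@np.linalg.inv(m['K'])@[uv[0],uv[1],1];o=m['pose'][:3,3]
    return (o+d*(z-o[2])/d[2])[:2]
def world(name,p,z=0):
    c,s=np.cos(p[2]),np.sin(p[2]);R=np.array([[c,-s,0],[s,c,0],[0,0,1]])
    return [q@R.T+[p[0],p[1],z] for q in M[name]]
def render(m,name,p,box,z=0):
    x0,y0,w,h=box;im=np.zeros((h*S,w*S),np.uint8)
    for q in world(name,p,z):
        uv=((proj(m,q)+.5-[x0,y0])*S).astype(np.float32)
        cv2.fillConvexPoly(im,cv2.convexHull(uv).astype(np.int32),255)
    return cv2.resize(im,(w,h),interpolation=cv2.INTER_AREA)/255.
def fit(m,name,mask,box,uv,z=0,yaws=None):
    x0,y0,w,h=box;t=mask[y0:y0+h,x0:x0+w].astype(float);best=None
    p0=unproj(m,uv,z+15)
    def cost(p):
        r=render(m,name,p,box,z);return np.abs(r-t).sum()/t.sum()
    for a in (np.arange(0,6.28,.35) if yaws is None else yaws):
        r=minimize(cost,[*p0,a],method='Nelder-Mead',options=dict(initial_simplex=[[*p0,a],[p0[0]+12,p0[1],a],[p0[0],p0[1]+12,a],[*p0,a+.3]],xatol=.05,fatol=1e-4,maxiter=150))
        if best is None or r.fun<best.fun:best=r
    return best.x,best.fun
def show(m,img,items,f):
    im=img.copy()
    for n,p,z in items:
        for q in world(n,p,z):
            cv2.polylines(im,[np.round(cv2.convexHull(proj(m,q).astype(np.float32))).astype(np.int32)],True,(255,0,0),1)
    return im
E
cat > m.py <<'E'
from station import env
from h import *
img=cv2.imread('pics/top0.png');m=env.camera_model('top')
hsv=cv2.cvtColor(img,cv2.COLOR_BGR2HSV)
white=((hsv[...,1]<75)&(hsv[...,2]>60));grey=hsv[...,1]<60
W={'elbow':(399,217),'tee':(231,235),'coupling':(283,216),'cap':(173,266)}
B={'bin_elbow':(410,130),'bin_tee':(347,135),'bin_coupling':(272,128),'bin_cap':(208,144)}
R=[]
for n,uv in {**W,**B}.items():
    b=n.startswith('bin');r=50 if b else 27
    box=(uv[0]-r,uv[1]-r,2*r,2*r)
    mk=(grey if b else white).astype(np.uint8)
    k,l,st,_=cv2.connectedComponentsWithStats(mk[box[1]:box[1]+2*r,box[0]:box[0]+2*r])
    c=l[r-8:r+8,r-8:r+8];i=np.bincount(c[c>0]).argmax()
    comp=(l==i).astype(np.uint8);cs,_=cv2.findContours(comp,cv2.RETR_EXTERNAL,cv2.CHAIN_APPROX_NONE)
    cv2.drawContours(comp,cs,-1,1,-1)
    full=np.zeros(mk.shape,np.uint8);full[box[1]:box[1]+2*r,box[0]:box[0]+2*r]=comp
    k='bin' if b else n
    p,f=fit(m,k,full,box,unproj(m,uv,0)*0+uv if 0 else uv,0,yaws=(-.2,0,.2) if b else [0] if n in('cap','coupling') else None)
    print(n,np.round(p[:2],1),'yaw deg',round(np.degrees(p[2])%360,1),'cost',round(f,3),'area',comp.sum())
    R.append((k,p,0))
o=show(m,cv2.resize(img,None,fx=1,fy=1),R,1)[70:300,150:470]
big=show({**m,'K':np.diag([2.5,2.5,1])@(np.array([[1,0,-150],[0,1,-70],[0,0,1]])@m['K'])},cv2.resize(img[70:300,150:470],None,fx=2.5,fy=2.5,interpolation=cv2.INTER_CUBIC),R,1)
cv2.imwrite('pics/fit0.png',big)
E
python3 m.py
```

```text
elbow [ 457.2 -197.3] yaw deg 182.6 cost 0.142 area 501
tee [424.9 169.1] yaw deg 274.9 cost 0.076 area 678
coupling [459.2  54.3] yaw deg 358.3 cost 0.075 area 283
cap [358.4 292.1] yaw deg 19.6 cost 0.082 area 297
bin_elbow [ 644.  -229.8] yaw deg 4.4 cost 0.029 area 3871
bin_tee [635.3 -86.7] yaw deg 0.1 cost 0.034 area 3781
bin_coupling [652.8  80.4] yaw deg 4.9 cost 0.024 area 3789
bin_cap [616.9 228.1] yaw deg 355.0 cost 0.026 area 3954
```

View pics/fit0.png

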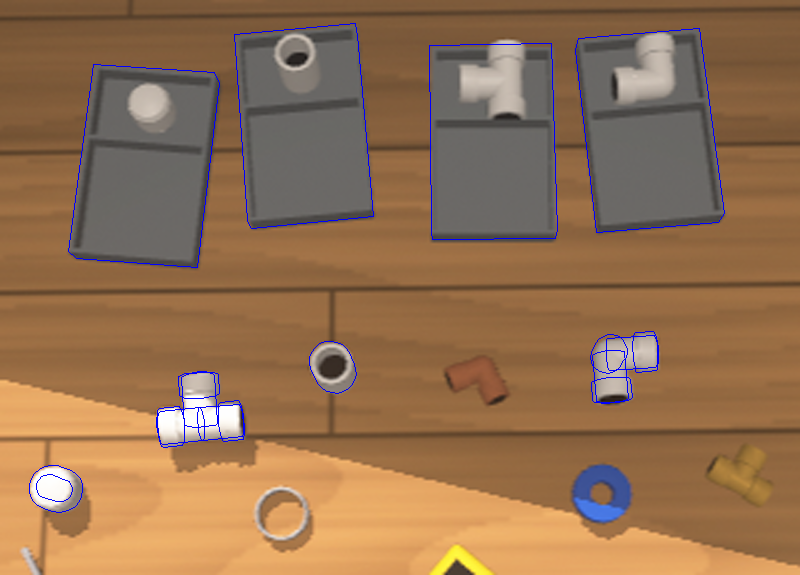

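The overlay shows all four fittings and all four bins fitted tightly. The samples also match their bins (crop pixels): cap (150,103), coupling (295,55), tee (500,80), elbow (650,65). The copper elbow (475,380), brass tee (740,475) and grey ring (282,515) are separate and stay put. I'll start with the cap, closing along about 95°.

>>> move_arm:
  increments:
    - [[0.023, -0.04, -0.015], 8, 0.7]
    - [[0.046, -0.08, -0.035], 16, 0.7]
    - [[0.069, -0.12, -0.055], 24, 0.7]
    - [[0.092, -0.16, -0.075], 31, 0.7]
    - [[0.1155, -0.2008, -0.095], 31, 0.7]
  newtons: 30

```text
time: 0.6
position: [356.1, 295.6, 111.7]
ee_rot: [0.135, -3.138, 0.0]
force: [0.6, -0.1, -0.3]
width: 0.701
finger_force: 0.0
```

>>> move_arm:
  increments:
    - [[0, 0, -0.03], 0, 0.7]
    - [[0, 0, -0.065], 0, 0.7]
    - [[0, 0, -0.095], 0, 0.7]
    - [[0, 0, -0.105], 0, 0.7]
    - [[0, 0, -0.105], 0, 0.7]

```text
time: 1.1
position: [354.5, 296.4, 6.1]
ee_rot: [0.131, -3.135, 0.003]
force: [-0.2, -0.6, 0.1]
width: 0.698
finger_force: 0.0
```

>>> move_arm:
  increments:
    - [[0.002, -0.002, -0.001], 0, 0.7]
    - [[0.004, -0.004, -0.002], 0, 0.7]
    - [[0.004, -0.004, -0.002], 0, 0.7]
    - [[0.004, -0.004, -0.002], 0, 0.7]
    - [[0.004, -0.004, -0.002], 0, 0.7]

```text
time: 1.6
position: [360.2, 293.6, 6.4]
ee_rot: [-0.131, 3.138, 0.001]
force: [0.2, -0.3, -0.5]
width: 0.699
finger_force: 0.0
```

Run:
```python
from station import env
import cv2
s=env.get_state();print(s['position'],s['ee_rot'])
a=env.capture('top')[190:340,90:250,::-1];b=env.capture('side')[280:430,260:420,::-1]
cv2.imwrite('pics/cap1.png',cv2.resize(cv2.hconcat([a,b]),None,fx=2.5,fy=2.5))
```

```text
[360.23169176 293.56324586   6.4333469 ] [-1.30767889e-01  3.13786513e+00  1.16000783e-03]
```

View pics/cap1.png

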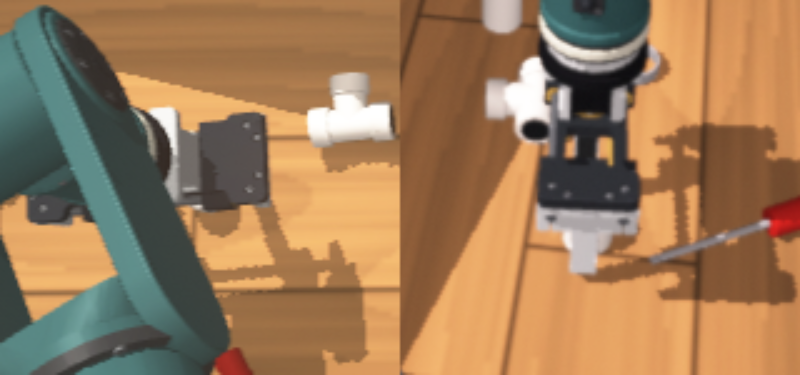

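The side view shows the cap behind the near finger, in line with the gripper, and the screwdriver tip is clear. I'll lower 2 mm and close.

>>> move_arm:
  increments:
    - [[-0.001, -0.001, -0.002], 0, 0.7]
    - [[-0.001, -0.001, -0.002], 0, 0.3]
    - [[-0.001, -0.001, -0.002], 0, 0.3]
    - [[-0.001, -0.001, -0.002], 0, 0.3]
    - [[-0.001, -0.001, -0.002], 0, 0.3]

```text
time: 2.2
position: [358.9, 292.3, 3.8]
ee_rot: [-0.131, 3.139, 0.0]
force: [0.4, -0.5, -0.6]
width: 0.398
finger_force: 11.8
```

>>> move_arm:
  increments:
    - [[0, 0, 0], 0, 0.3]
    - [[0, 0, 0.01], 0, 0.3]
    - [[0, 0, 0.04], 0, 0.3]
    - [[0, 0, 0.075], 0, 0.3]
    - [[0, 0, 0.075], 0, 0.3]

```text
time: 2.7
position: [362.3, 294.5, 85.0]
ee_rot: [-0.13, 3.129, 0.009]
force: [0.3, 0.1, 0.5]
width: 0.391
finger_force: 30.0
```

>>> move_arm:
  increments:
    - [[0.04, -0.01, 0], 0, 0.3]
    - [[0.085, -0.02, 0], 0, 0.3]
    - [[0.13, -0.03, 0], 0, 0.3]
    - [[0.175, -0.042, 0], 0, 0.3]
    - [[0.215, -0.054, 0], 0, 0.3]

```text
time: 3.2
position: [575.7, 237.5, 78.4]
ee_rot: [0.13, -3.139, -0.0]
force: [-0.8, 0.3, 0.9]
width: 0.39
finger_force: 30.0
```

>>> move_arm:
  increments:
    - [[0.025, -0.006, 0], 0, 0.3]
    - [[0.041, -0.01, 0], 0, 0.3]
    - [[0.041, -0.01, 0], 0, 0.3]
    - [[0.041, -0.01, -0.02], 0, 0.3]
    - [[0.041, -0.01, -0.03], 0, 0.3]

```text
time: 3.7
position: [613.2, 228.4, 47.2]
ee_rot: [0.131, -3.136, 0.0]
force: [-1.0, 0.1, -1.0]
width: 0.387
finger_force: 30.0
```

>>> move_arm:
  increments:
    - [[0.002, 0, -0.015], 0, 0.3]
    - [[0.002, 0, -0.028], 0, 0.3]
    - [[0.002, 0, -0.036], 0, 0.3]
    - [[0.002, 0, -0.04], 0, 0.3]
    - [[0.002, 0, -0.04], 0, 0.3]

```text
time: 4.2
position: [616.7, 228.4, 8.7]
ee_rot: [0.131, -3.139, -0.0]
force: [-0.0, -1.2, 0.2]
width: 0.39
finger_force: 30.0
```

>>> move_arm:
  increments:
    - [[0, 0, -0.001], 0, 0.3]
    - [[0, 0, -0.001], 0, 0.3]
    - [[0, 0, -0.001], 0, 0.65]
    - [[0, 0, -0.001], 0, 0.65]
    - [[0, 0, -0.001], 0, 0.65]

```text
time: 4.7
position: [617.0, 228.3, 8.0]
ee_rot: [-0.131, 3.139, 0.0]
force: [-0.3, -0.3, -0.1]
width: 0.608
finger_force: 0.0
```

>>> move_arm:
  increments:
    - [[0, 0, 0.0], 0, 0.65]
    - [[0, 0, 0.02], 0, 0.65]
    - [[0, 0, 0.06], 0, 0.65]
    - [[0, 0, 0.1], 0, 0.65]
    - [[0, 0, 0.12], 0, 0.65]

```text
time: 5.2
position: [618.6, 228.8, 132.7]
ee_rot: [-0.131, 3.132, 0.002]
force: [1.1, 0.6, 1.6]
width: 0.651
finger_force: 0.0
```

>>> move_arm:
  increments:
    - [[-0.043, -0.0145, 0], 0, 0.65]
    - [[-0.086, -0.029, -0.01], 0, 0.65]
    - [[-0.129, -0.0435, -0.03], 0, 0.65]
    - [[-0.171, -0.0575, -0.05], 0, 0.65]
    - [[-0.171, -0.0575, -0.055], 0, 0.65]

```text
time: 5.7
position: [435.3, 168.1, 66.2]
ee_rot: [0.13, -3.123, 0.005]
force: [0.1, 0.5, -0.6]
width: 0.651
finger_force: 0.0
```

>>> move_arm:
  increments:
    - [[0, 0, -0.02], 0, 0.65]
    - [[0, 0, -0.045], 0, 0.65]
    - [[0, 0, -0.063], 0, 0.65]
    - [[0, 0, -0.067], 0, 0.65]
    - [[0, 0, -0.067], 0, 0.65]

```text
time: 6.2
position: [446.1, 170.8, 5.7]
ee_rot: [0.131, -3.138, 0.0]
force: [0.2, 0.3, -0.0]
width: 0.65
finger_force: 0.0
```

>>> move_arm:
  increments:
    - [[0, 0, -0.002], 0, 0.65]
    - [[0, 0, -0.002], 0, 0.25]
    - [[0, 0, -0.002], 0, 0.25]
    - [[0, 0, -0.002], 0, 0.25]
    - [[0, 0, -0.002], 0, 0.25]
  newtons: 40

```text
time: 6.7
position: [446.2, 170.9, 4.2]
ee_rot: [-0.131, 3.138, 0.001]
force: [-0.2, -0.1, 1.0]
width: 0.355
finger_force: 40.1
```

>>> move_arm:
  increments:
    - [[0, 0, 0], 0, 0.25]
    - [[0, 0, 0.008], 0, 0.25]
    - [[0, 0, 0.03], 0, 0.25]
    - [[0, 0, 0.06], 0, 0.25]
    - [[0, 0, 0.075], 0, 0.25]

```text
time: 7.2
position: [447.1, 171.1, 81.8]
ee_rot: [-0.131, 3.135, 0.001]
force: [0.4, -0.4, -1.1]
width: 0.354
finger_force: 40.0
```

>>> move_arm:
  increments:
    - [[0.015, -0.02, 0], 0, 0.25]
    - [[0.04, -0.05, 0], 0, 0.25]
    - [[0.07, -0.085, 0], 0, 0.25]
    - [[0.1, -0.12, 0], 0, 0.25]
    - [[0.13, -0.155, 0], 0, 0.25]

```text
time: 7.7
position: [576.8, 14.4, 79.3]
ee_rot: [-0.131, 3.138, 0.0]
force: [-0.1, 1.5, -0.4]
width: 0.35
finger_force: 40.0
```

>>> move_arm:
  increments:
    - [[0.03, -0.035, 0], 0, 0.25]
    - [[0.055, -0.07, 0], 0, 0.25]
    - [[0.08, -0.1005, 0], 0, 0.25]
    - [[0.0805, -0.1005, -0.005], 0, 0.25]
    - [[0.0805, -0.1005, -0.02], 0, 0.25]

```text
time: 8.2
position: [657.7, -85.5, 59.9]
ee_rot: [-0.128, 3.136, -0.0]
force: [-0.5, 1.1, -0.6]
width: 0.349
finger_force: 40.0
```

Run:
```python
from station import env
import cv2
s=env.get_state();print(s['position'],s['ee_rot'])
a=env.capture('top')[70:230,160:460,::-1];b=env.capture('side')[150:370,100:400,::-1]
cv2.imwrite('pics/tee1.png',cv2.resize(cv2.vconcat([a,b]),None,fx=1.55,fy=1.55))
```

```text
[657.67683049 -85.52774192  59.90079884] [-1.28281819e-01  3.13598123e+00 -1.88597771e-04]
```

View pics/tee1.png

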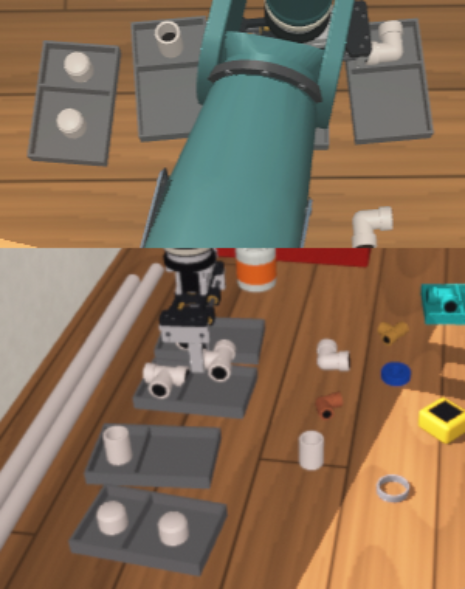

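The cap stands upright in its compartment at (70,122). The tee hangs level from the gripper over its bin at (220,357). Lowering it now.

>>> move_arm:
  increments:
    - [[0, 0, -0.02], 0, 0.25]
    - [[0, 0, -0.037], 0, 0.25]
    - [[0, 0, -0.046], 0, 0.25]
    - [[0, 0, -0.05], 0, 0.25]
    - [[0, 0, -0.05], 0, 0.25]

```text
time: 8.8
position: [656.1, -83.8, 9.2]
ee_rot: [0.132, -3.139, -0.0]
force: [-0.6, 0.0, -0.7]
width: 0.349
finger_force: 40.0
```

>>> move_arm:
  increments:
    - [[0, 0, -0.001], 0, 0.25]
    - [[0, 0, -0.001], 0, 0.25]
    - [[0, 0, -0.001], 0, 0.6]
    - [[0, 0, -0.001], 0, 0.6]
    - [[0, 0, -0.001], 0, 0.6]

```text
time: 9.3
position: [656.6, -84.8, 8.1]
ee_rot: [-0.131, 3.138, -0.0]
force: [-0.4, -0.4, 0.4]
width: 0.571
finger_force: 0.0
```

>>> move_arm:
  increments:
    - [[0, 0, 0.0], 0, 0.6]
    - [[0, 0, 0.02], 0, 0.6]
    - [[0, 0, 0.06], 0, 0.65]
    - [[0, 0, 0.09], 0, 0.65]
    - [[0, 0, 0.1], 0, 0.65]

```text
time: 9.8
position: [658.7, -85.2, 112.7]
ee_rot: [-0.13, 3.131, -0.003]
force: [0.4, -0.3, 0.3]
width: 0.649
finger_force: 0.0
```

>>> move_arm:
  increments:
    - [[-0.044, -0.02, 0], -2, 0.65]
    - [[-0.088, -0.04, -0.01], -2.4, 0.65]
    - [[-0.132, -0.06, -0.02], -2.4, 0.65]
    - [[-0.176, -0.08, -0.03], -2.4, 0.65]
    - [[-0.219, -0.1, -0.035], -2.4, 0.65]

```text
time: 10.3
position: [434.3, -184.5, 70.4]
ee_rot: [0.066, -3.138, -0.003]
force: [-0.2, -0.8, 0.9]
width: 0.65
finger_force: 0.0
```

>>> move_arm:
  increments:
    - [[0, 0, -0.01], 0, 0.65]
    - [[0, 0, -0.03], 0, 0.65]
    - [[0, 0, -0.05], 0, 0.65]
    - [[0, 0, -0.064], 0, 0.65]
    - [[0, 0, -0.066], 0, 0.65]

```text
time: 10.8
position: [436.0, -183.3, 3.9]
ee_rot: [0.065, -3.136, -0.005]
force: [0.2, -0.2, -0.0]
width: 0.653
finger_force: 0.0
```

>>> move_arm:
  increments:
    - [[0, -0.001, 0], 0, 0.65]
    - [[0, -0.001, 0], 0, 0.25]
    - [[0, -0.001, 0], 0, 0.25]
    - [[0, -0.001, 0], 0, 0.25]
    - [[0, -0.001, 0], 0, 0.25]

```text
time: 11.3
position: [437.8, -185.8, 7.4]
ee_rot: [-0.065, 3.14, -0.001]
force: [-0.3, 0.4, 0.9]
width: 0.354
finger_force: 40.0
```

>>> move_arm:
  increments:
    - [[0, 0, 0], 0, 0.25]
    - [[0, 0, 0.008], 0, 0.25]
    - [[0, 0, 0.03], 0, 0.25]
    - [[0, 0, 0.06], 0, 0.25]
    - [[0, 0, 0.075], 0, 0.25]

```text
time: 11.8
position: [438.5, -186.4, 84.8]
ee_rot: [-0.065, 3.138, -0.003]
force: [-0.9, -0.3, -0.3]
width: 0.352
finger_force: 40.0
```

>>> move_arm:
  increments:
    - [[0.03, -0.005, 0], 0, 0.25]
    - [[0.07, -0.012, 0], 0, 0.25]
    - [[0.115, -0.02, 0], 0, 0.25]
    - [[0.16, -0.028, 0], 0, 0.25]
    - [[0.187, -0.0325, 0], 0, 0.25]

```text
time: 12.3
position: [626.9, -218.6, 81.8]
ee_rot: [-0.066, 3.14, -0.0]
force: [1.1, -0.8, -0.7]
width: 0.355
finger_force: 40.0
```

>>> move_arm:
  increments:
    - [[0, 0, -0.01], 0, 0.25]
    - [[0, 0, -0.035], 0, 0.25]
    - [[0, 0, -0.055], 0, 0.25]
    - [[0, 0, -0.067], 0, 0.25]
    - [[0, 0, -0.0695], 0, 0.25]

```text
time: 12.8
position: [622.7, -217.6, 11.2]
ee_rot: [0.065, -3.138, -0.003]
force: [-0.0, 1.5, 0.6]
width: 0.353
finger_force: 40.0
```

>>> move_arm:
  increments:
    - [[0, 0, 0], 0, 0.25]
    - [[0, 0, -0.001], 0, 0.25]
    - [[0, 0, -0.001], 0, 0.6]
    - [[0, 0, -0.001], 0, 0.6]
    - [[0, 0, -0.001], 0, 0.6]

```text
time: 13.3
position: [624.7, -218.3, 11.9]
ee_rot: [-0.065, 3.14, -0.001]
force: [-0.1, -0.3, -0.9]
width: 0.569
finger_force: 0.0
```

>>> move_arm:
  increments:
    - [[0, 0, 0.0], 0, 0.6]
    - [[0, 0, 0.02], 0, 0.6]
    - [[0, 0, 0.06], 0, 0.65]
    - [[0, 0, 0.09], 0, 0.65]
    - [[0, 0, 0.1], 0, 0.65]

```text
time: 13.8
position: [626.5, -219.0, 116.2]
ee_rot: [-0.065, 3.134, -0.005]
force: [1.0, -0.7, 0.2]
width: 0.651
finger_force: 0.0
```

>>> move_arm:
  increments:
    - [[-0.022, 0.035, 0], 0, 0.65]
    - [[-0.044, 0.071, 0], 0, 0.65]
    - [[-0.066, 0.108, 0], 0, 0.65]
    - [[-0.088, 0.145, 0], 0, 0.65]
    - [[-0.11, 0.182, 0], 0, 0.65]

```text
time: 14.3
position: [512.6, -34.7, 109.8]
ee_rot: [0.064, -3.139, -0.002]
force: [0.1, 0.2, 0.3]
width: 0.651
finger_force: 0.0
```

>>> move_arm:
  increments:
    - [[-0.022, 0.036, 0], 0, 0.65]
    - [[-0.044, 0.072, 0], 0, 0.65]
    - [[-0.055, 0.0905, 0], 0, 0.65]
    - [[-0.055, 0.0905, -0.01], 0, 0.65]
    - [[-0.055, 0.0905, -0.03], 0, 0.65]

```text
time: 14.8
position: [460.4, 54.4, 81.5]
ee_rot: [-0.067, 3.138, -0.001]
force: [0.1, -0.1, -0.7]
width: 0.65
finger_force: 0.0
```

>>> move_arm:
  increments:
    - [[0, 0, -0.02], 0, 0.65]
    - [[0, 0, -0.045], 0, 0.65]
    - [[0, 0, -0.063], 0, 0.65]
    - [[0, 0, -0.068], 0, 0.65]
    - [[0, 0, -0.068], 0, 0.65]

```text
time: 15.3
position: [458.4, 53.6, 11.6]
ee_rot: [0.064, -3.138, 0.0]
force: [-0.4, -0.6, -0.9]
width: 0.65
finger_force: 0.0
```

>>> move_arm:
  increments:
    - [[0.001, 0, 0], 0, 0.65]
    - [[0.001, 0, 0], 0, 0.27]
    - [[0.001, 0, 0], 0, 0.27]
    - [[0.001, 0, 0], 0, 0.27]
    - [[0.001, 0, 0], 0, 0.27]
  newtons: 30

```text
time: 15.8
position: [460.8, 54.4, 13.9]
ee_rot: [-0.065, 3.14, 0.0]
force: [0.0, 0.3, 0.1]
width: 0.376
finger_force: 30.0
```

>>> move_arm:
  increments:
    - [[0, 0, 0], 0, 0.27]
    - [[0, 0, 0.008], 0, 0.27]
    - [[0, 0, 0.03], 0, 0.27]
    - [[0, 0, 0.06], 0, 0.27]
    - [[0, 0, 0.075], 0, 0.27]

```text
time: 16.3
position: [461.6, 54.3, 91.2]
ee_rot: [-0.065, 3.137, -0.0]
force: [-0.1, -0.7, -0.2]
width: 0.375
finger_force: 30.0
```

>>> move_arm:
  increments:
    - [[0.035, 0.005, 0], 0, 0.27]
    - [[0.075, 0.01, 0], 0, 0.27]
    - [[0.12, 0.016, 0], 0, 0.27]
    - [[0.165, 0.022, 0], 0, 0.27]
    - [[0.1935, 0.026, 0], 0, 0.27]

```text
time: 16.8
position: [656.3, 80.6, 88.1]
ee_rot: [-0.065, 3.14, 0.0]
force: [0.3, 0.1, 0.5]
width: 0.378
finger_force: 30.0
```

>>> move_arm:
  increments:
    - [[0, 0, -0.01], 0, 0.27]
    - [[0, 0, -0.035], 0, 0.27]
    - [[0, 0, -0.055], 0, 0.27]
    - [[0, 0, -0.067], 0, 0.27]
    - [[0, 0, -0.0695], 0, 0.27]

```text
time: 17.3
position: [652.3, 80.2, 17.5]
ee_rot: [0.065, -3.138, -0.0]
force: [-0.4, -0.5, -0.2]
width: 0.375
finger_force: 30.0
```

Release, back off high and to the side, then look.

>>> move_arm:
  increments:
    - [[0, 0, -0.001], 0, 0.27]
    - [[0, 0, -0.002], 0, 0.27]
    - [[0, 0, -0.002], 0, 0.6]
    - [[0, 0, -0.002], 0, 0.6]
    - [[0, 0, -0.002], 0, 0.6]

```text
time: 17.8
position: [654.3, 80.3, 17.5]
ee_rot: [-0.065, 3.14, 0.0]
force: [-0.1, 0.6, 0.1]
width: 0.585
finger_force: 0.0
```

>>> move_arm:
  increments:
    - [[0, 0, 0.0], 0, 0.6]
    - [[0, 0, 0.02], 0, 0.6]
    - [[0, 0, 0.06], 0, 0.65]
    - [[0, 0, 0.1], 0, 0.65]
    - [[0, 0, 0.13], 0, 0.65]

```text
time: 18.3
position: [654.6, 80.3, 150.0]
ee_rot: [-0.065, 3.138, 0.0]
force: [0.8, 0.4, 0.2]
width: 0.647
finger_force: 0.0
```

>>> move_arm:
  increments:
    - [[-0.04, 0.01, 0.01], 0, 0.65]
    - [[-0.085, 0.025, 0.02], 0, 0.65]
    - [[-0.13, 0.04, 0.03], 0, 0.65]
    - [[-0.175, 0.055, 0.04], 0, 0.65]
    - [[-0.22, 0.07, 0.05], 0, 0.65]

```text
time: 18.8
position: [432.0, 150.7, 197.3]
ee_rot: [-0.064, 3.141, 0.001]
force: [0.3, 0.5, 0.6]
width: 0.653
finger_force: 0.0
```

>>> move_arm:
  increments:
    - [[-0.02, 0.035, 0], 0, 0.65]
    - [[-0.04, 0.07, 0], 0, 0.65]
    - [[-0.06, 0.11, 0], 0, 0.65]
    - [[-0.08, 0.15, 0], 0, 0.65]
    - [[-0.1, 0.19, 0], 0, 0.65]

```text
time: 19.3
position: [332.9, 341.7, 197.3]
ee_rot: [-0.065, 3.14, 0.001]
force: [1.2, 0.5, -0.4]
width: 0.649
finger_force: 0.0
```

Run:
```python
from station import env
import cv2
a=env.capture('top')[65:305,150:480,::-1];b=env.capture('side')[150:390,110:440,::-1]
cv2.imwrite('pics/end.png',cv2.resize(cv2.vconcat([a,b]),None,fx=1.24,fy=1.24))
```

```text
(no output)
```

View pics/end.png

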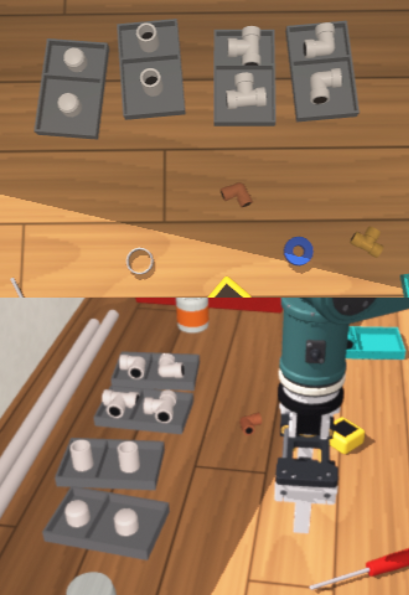

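All four fittings sit upright and level in their matching compartments: cap (68,103), coupling (150,80), tee (246,92), elbow (325,85). The copper elbow (237,193) and brass tee (368,241) have not moved, and the arm is clear.

```bash
python3 -c "
from station import env
print(env.sign_off())"
```

```text
the job is handed in; nothing more can be done
None
```

The white elbow, tee, coupling and cap are each in the empty compartment of their matching bin, same way up as found; the copper elbow and brass tee were left where they lay, and the job was handed in at about 19 s.

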